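# Fit the support rod in the flask stand and lock it

## Robot

A 6-joint arm with a two-finger parallel gripper is mounted at the origin on the work surface. World frame = base frame: x ahead of the robot, y to its left, z up, the work surface at z = 0. Lengths are in m, angles in rad, forces in N, time in s.
With the tool pointing down it reaches from about 0.325 to 0.775 m from the base axis. Payload 5.5 kg.
Tool frame: the origin (TCP) lies midway between the tips of the shut fingers; the grasp point (between the pads) lies 19 mm behind it (manip.grasp_offset is the z of the grasp point in the tool frame, in m); z points along the fingers, y is the direction in which the jaws open and shut (so a half turn about z gives the same grasp; the last joint's range is limited). The gripper opens to 88 mm and grips with 3 to 60 N. Pads are 20 mm wide; open, the fingers measure 115 mm over their backs; the gripper's body (75 mm by 178 mm) begins 61 mm behind the grasp point.
Start: joints at [-1.243, 0.091, 1.231, -0, 1.82, -0.057], TCP at [0.225, -0.556, 0.223] pointing down, gripper open.
Joint ranges: [-2.87, 2.87], [-0.86, 2.18], [0.17, 2.46], [-1.51, 4.65], [0.06, 2.69], [-2.65, 2.65]. Speed limits (rad/s): [2.57, 2.57, 3.01, 3.14, 3.14, 3.14].

## Interface

Orientations are given as a unit quaternion [w, x, y, z].
In Python, from workcell import manip, vision gives the robot as it stands. The module is installed in compiled form; this text tells all that it offers.
- The arm moves only by the tool apply_moves, never from a script. Its argument "increments" is a list that holds one entry, the list of rows, each a list of 7 numbers: the opening, from 0 (shut) to 1 (fully open), then the shift along the world's x, y, z in units of 60 mm (1.0 is 60 mm), then the turn, a rotation vector about the world's x, y, z in units of 5 degrees (1.0 is 5 degrees). In form: [[[jaw, dx, dy, dz, wx, wy, wz], ...]]. A call has 1 to 5 rows; each row is the pose to reach, as a shift and turn from the pose commanded when the call began; what a row does not reach only later rows make up. A row lasts 1/8 s, in which the tool goes at most 62.5 mm and 10.7 degrees, less where a joint would pass 70% of its speed; a pose out of reach is approached as far as the arm can. A call with a gripper value outside its range is refused whole. The fingers move at their own pace and stop on an object; the grip force is fixed at half the most. Time passes only in rows, so rows that repeat a pose let the fingers close. It gives the time, the measured TCP pose, the force and the opening at its end, in the units of the state.
- manip.state(): the state, without advancing time (a new reading comes with each control period).
- vision.grab_frame(name): name is "side" or "top"; returns the picture (400x640x3 uint8, red, green, blue); there is no depth.
- vision.camera_params(name): a dict with "intrinsics" (3x3 intrinsics, pixels), "D" ([k1, k2, p1, p2, k3] as OpenCV has them; the pictures are not rectified), "T" (4x4, takes a point from camera to world coordinates). Camera axes: x right, y up, looking along -z (the intrinsics and any distortion apply to the point x, -y, -z); pixel columns grow to the right and rows downward; lengths in m; the calibration is good to about 2 mm. A picture is of the moment at which its call begins. camera_params takes no time and is no camera call.
- manip.finish_job(): hands the job in, once; it reports no verdict.
The state is a dict: "time_s": time; "joints": joint angles; "qd": joint speeds; "effort": joint torques, N m; "tool_pos": TCP position; "ee_rot": TCP orientation; "wrist_force": force on the tool from outside, world axes, zero at the start; "ft_torque": the same for the moment, N m; "opening": finger opening in m.
Only numpy, scipy, OpenCV 4.12 (cv2) and the standard library are available. Lean on these libraries where they do the work, as an engineer would, in place of code of your own. Each camera call takes 0.05 s, during which the arm holds its last target. There are 200 camera calls.

## Task

Set up the flask stand: take the longest rod out of the wooden rack and press it straight down, firmly, until it is fully home in the small hole of the stand's clamp block. Then tighten the clamp bolt clockwise to its stop with the T-handle key that stands in the big bore, and leave the key standing there. Leave the other rods, the flask, the cup, the pliers and the tape measure where they are.

Things in the scene. Friction and masses are not known exactly. Their poses are not given: they have to be found in the camera images.
- rod_mid (a point): the rod to fit: plain round steel bar, 16 mm across, 160 mm long, about 0.25 kg, no chamfer, both ends alike; the longest of three in the rack. Point at the middle of its length (80 mm from either end), z along the rod. It stands loosely in a 40 mm deep hole of the rack: lower end 10 mm, top 170 mm above the table
- rack: wooden rack, 62 (x) x 190 (y) x 50 mm high, fixed, with three holes 19 mm across in a row along its y axis, at y = -62, 0 and +62 mm; which rod stands in which hole varies. Origin at the middle of its underside
- base: the flask stand, fixed: grey steel foot plate 200 (x) x 240 (y) x 20 mm with a round flask pad on its -x half; along its +x half an aluminium clamp block 75 (x) x 200 (y) x 50 mm, its flat top 70 mm above the table, with a small hole and a big bore. Origin at the middle of the plate's underside
- rod_hole (a point): centre of the mouth of the small blind hole in the top of the clamp block: vertical, 17 mm across, sharp-edged (no chamfer), 50 mm deep with a flat bottom. When the rod is home its middle is 30 mm and its top 110 mm above this point. Press down with about 10 N at the bottom. Axes are those of the stand
- bolt_bore (a point): centre of the mouth of the big bore, 41 mm across and 50 mm deep, in the same top face, 110 mm from the small hole in the stand's -y direction; the square-headed clamp bolt sits at its bottom. Axes are those of the stand
- key_bar (a point): middle of the T-handle key's crossbar: level steel bar 12 x 12 mm, 100 mm long along this point's x axis (at the start the stand's x axis), about 147 mm above the table, on a 12 mm round upright shank. Loose tool, 0.3 kg, 132 mm high; its square socket stands on the bolt head with about 0.08 rad of play. It can be taken by the middle of the crossbar from above
- clamp_bolt (a joint): angle of the clamp bolt in rad: 0 as found (slack), grows as the key is turned clockwise seen from above, hard stop at 1.3 (tight). It turns against a steady friction of about 0.12 N m and stays where it is left
- rod_medium_mid (a point): the middle rod in the wooden rack (16 mm across, 115 mm long); point at half its height. Leave it
- rod_short_mid (a point): the shortest rod in the wooden rack (16 mm across, 85 mm long); point at half its height. Leave it
- flask_mid (a point): clear conical flask, 84 mm across its base, 159 mm high with its black stopper; point on its axis, 67 mm above the table. Leave it
- cup_mid (a point): clear plastic cup, 72 mm across its rim, 95 mm high; point on its axis at half its height. Leave it
- pliers: red-and-blue-handled pliers lying flat, about 190 mm long, 16 mm high; origin under the joint. Leave them
- tape: pocket tape measure standing on edge, 68 x 36 x 62 mm high; origin at the middle of its underside. Leave it
Things that resemble listed ones, but are neither listed nor needed, are in the scene too. Leave any turquoise or yellow look-alike of the part that bears key_bar alone.

How it is judged:
On the way, in this order (a step that is already met when the one before it is completed fails the run):
1. the long rod is at the bottom of the small hole and is pressed down onto it with more than 5 N (z of rod_mid in the frame of rod_hole below 0.033 m and horizontal distance between rod_mid and rod_hole below 0.005 m and (angle between rod_mid's own z axis and vertical below 0.06 rad or angle between rod_mid's own z axis and vertical above 3.08 rad) and contact force between rod and base above 5 N), for 0.1 s.
2. the clamp bolt is turned to its stop, the rod still home (value of joint clamp_bolt above 1.17 rad and z of rod_mid in the frame of rod_hole below 0.033 m and horizontal distance between rod_mid and rod_hole below 0.005 m and (angle between rod_mid's own z axis and vertical below 0.06 rad or angle between rod_mid's own z axis and vertical above 3.08 rad)), for 0.2 s.
At the end, for the whole second after the job is handed in: long rod in the small hole: lower end within 3 mm of the bottom, middle within 5 mm of the hole's axis, upright to 0.06 rad; bolt past 1.17 rad; key still standing on it (bar under 85 mm above the block, within 20 mm of the bore's axis, upright to 0.15 rad); rod and key at rest (all of step 2 and angle between key_bar's own z axis and vertical below 0.15 rad and z of key_bar in the frame of bolt_bore below 0.085 m and horizontal distance between key_bar and bolt_bore below 0.02 m and linear speed of each of rod, key below 0.02 m/s); the robot touches nothing.
It fails at once if another rod, the flask, the cup, the pliers or the tape measure is moved more than 25 mm (distance of any of rod_medium_mid, rod_short_mid, flask_mid, cup_mid, pliers, tape from where it was at the start of the episode above 0.025 m).
It also fails if it takes over 58 s, if anything falls off the work surface, if the arm or the gripper's body presses on something with over 40 N, if the wrist force passes 120 N, or if a joint passes its speed limit or range.

## Working session

There is one attempt and no reset: what is moved stays moved. The work goes in short steps, Python scripts to look and compute and a tool call to move; the robot and the scene stay as the last step left them, time stands still between calls to the robot, and variables do not carry over. Pictures are saved under pics/ and viewed, about 8 in all and at most 12, crops included, and the job is handed in when it is done.

Besides the shell and the picture viewer there is one more tool, called after ">>>" as name(argument=value, ...) on one line, values as JSON. apply_moves: Moves the arm, as the interface text tells. Its arguments: {"type":"object","properties":{"increments":{"type":"array","items":{"type":"array","items":{"type":"array","items":{"type":"number"}}}}},"required":["increments"]}

```bash
mkdir -p pics; cat > h.py <<'E'
import numpy as np, cv2
from workcell import manip, vision
def grab(n,f=None):
    im=vision.grab_frame(n)
    if f: cv2.imwrite('pics/'+f,im[:,:,::-1])
    return im
def proj(n,P):
    c=vision.camera_params(n);T=np.linalg.inv(np.array(c['T']))
    p=np.atleast_2d(P)@T[:3,:3].T+T[:3,3]; p=p*[1,-1,-1]
    return cv2.projectPoints(p.reshape(-1,1,3),np.zeros(3),np.zeros(3),np.array(c['intrinsics']),np.array(c['D'],float))[0].reshape(-1,2)
def ray(n,uv):
    c=vision.camera_params(n);T=np.array(c['T'])
    q=cv2.undistortPoints(np.array(uv,float).reshape(-1,1,2),np.array(c['intrinsics']),np.array(c['D'],float)).reshape(-1,2)
    d=np.c_[q[:,0],-q[:,1],-np.ones(len(q))]@T[:3,:3].T
    return T[:3,3],d
def atz(n,uv,z):
    o,d=ray(n,uv); return o+d*((np.array(z)-o[2])/d[:,2])[:,None]
E
python3 - <<'E'
from h import *
for n in('side','top'):
    grab(n,n+'0.png'); c=vision.camera_params(n); print(n,np.round(c['T'],3).tolist(),np.round(c['intrinsics'],1).tolist(),c['D'])
s=manip.state();print(s, manip.grasp_offset)
E
```

```text
side [[-0.994, 0.065, -0.094, 0.526], [-0.114, -0.546, 0.83, 0.763], [0.003, 0.835, 0.55, 0.648], [0.0, 0.0, 0.0, 1.0]] [[401.8, 0.0, 324.9], [0.0, 401.8, 197.6], [0.0, 0.0, 1.0]] [-0.04242485  0.          0.          0.          0.        ]
top [[-0.01, 0.99, -0.139, 0.426], [-1.0, -0.01, -0.004, -0.064], [-0.005, 0.139, 0.99, 1.508], [0.0, 0.0, 0.0, 1.0]] [[453.1, 0.0, 315.8], [0.0, 453.1, 196.6], [0.0, 0.0, 1.0]] [-0.01398312  0.          0.          0.          0.        ]
{'time_s': 0.1, 'joints': array([-1.24270394e+00,  9.17882597e-02,  1.23176537e+00,  5.07389461e-05,
        1.81981141e+00, -5.66814749e-02]), 'qd': array([ 0.00084123,  0.00022461, -0.00211757,  0.00161912, -0.00183747,
        0.00199097]), 'effort': array([ 3.38375663e-03, -4.47856736e+01, -4.07569098e+01,  7.01573188e-02,
        2.84337468e-02, -1.21764456e-04]), 'tool_pos': array([ 0.22514707, -0.55586369,  0.2216172 ]), 'ee_rot': array([-8.81376349e-04,  9.81549068e-01,  1.91208370e-01, -9.55265606e-05]), 'wrist_force': array([-0.88296564,  0.18545656,  0.13994048]), 'ft_torque': array([-0.00837119,  0.05228881,  0.0140996 ]), 'opening': 0.08818430237111673} -0.0187
```

View pics/top0.png

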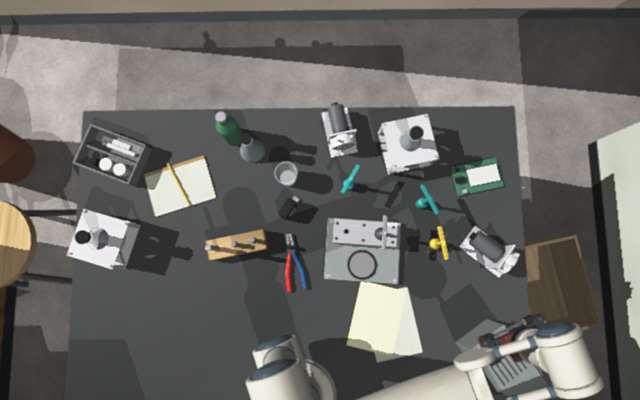

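View pics/side0.png

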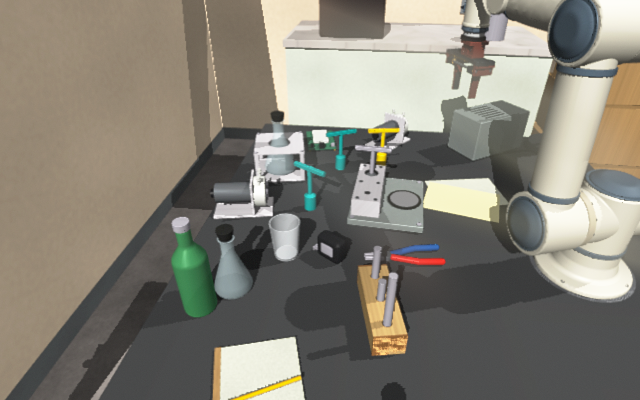

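The top view shows the rack at (236,245), the stand at (363,250) and the key near (387,228). In the side view the longest rod seems to be the near one at (391,300). I'll zoom in on both.

```bash
python3 - <<'E'
import cv2, numpy as np
t=cv2.imread('pics/top0.png');s=cv2.imread('pics/side0.png')
def c(im,x0,x1,y0,y1,k): return cv2.resize(im[y0:y1,x0:x1],None,fx=k,fy=k,interpolation=cv2.INTER_CUBIC)
a=np.hstack([c(t,195,275,220,270,5),c(t,320,400,210,260,5)])
b=np.hstack([c(s,345,425,235,360,3),c(s,340,430,125,235,4)[:375]]) 
b=cv2.copyMakeBorder(b,0,0,0,max(0,800-b.shape[1]),cv2.BORDER_CONSTANT)[:340]
cv2.imwrite('pics/crop1.png',np.vstack([a,b[:,:800]]))
E
```

```text
(no output)
```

View pics/crop1.png

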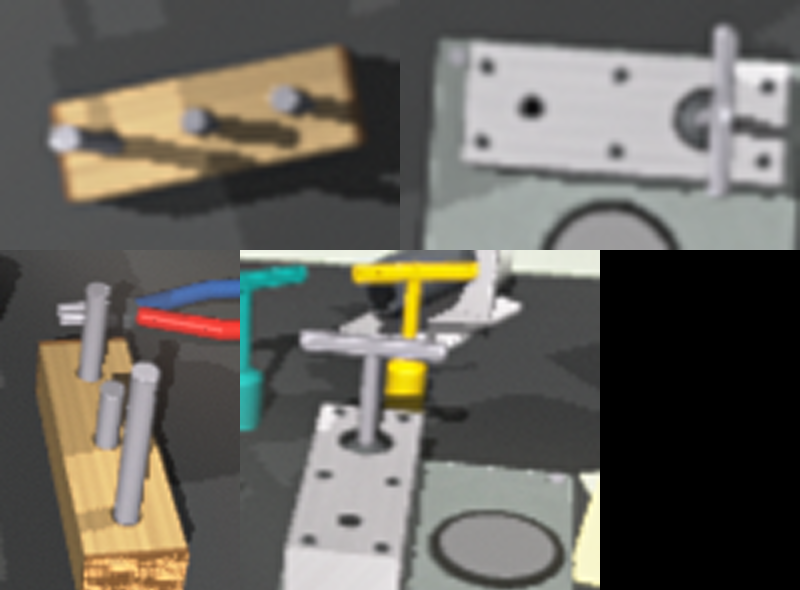

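```bash
cat >> h.py <<'E'
def tri(ut,us):
    o1,d1=ray('top',[ut]);o2,d2=ray('side',[us]);d1,d2=d1[0],d2[0]
    A=np.c_[d1,-d2];k=np.linalg.lstsq(A,o2-o1,rcond=None)[0]
    p,q=o1+k[0]*d1,o2+k[1]*d2
    return (p+q)/2,np.linalg.norm(p-q)
E
python3 - <<'E'
from h import *
np.set_printoptions(precision=4,suppress=True)
f=lambda X,Y,x0,y0,k:((X+.5)/k-.5+x0,(Y+.5)/k-.5+y0)
R=lambda X,Y:f(X,Y,195,220,5); S=lambda X,Y:f(X-400,Y,320,210,5)
A=lambda X,Y:f(X,Y-250,345,235,3); B=lambda X,Y:f(X-240,Y-250,340,125,4)
for n,t,s,z in [('long top',R(65,138),A(145,372),.17),('med top',R(285,100),A(97,289),.125),('short',R(196,121),A(112,386),.095),
  ('hole',S(531,107),B(349,521),.07),('bar',S(722,108),B(371,342),.147),('barE1',S(722,30),B(305,337),.147),('barE2',S(722,190),B(441,349),.147)]:
    print(n,*tri(t,s),atz('top',[t],z)[0],atz('side',[s],z)[0])
print('longhole',atz('side',[A(127,518)],.05))
print('block corners',atz('top',[S(470,42),S(463,162),S(783,185),S(792,64)],.07))
print('rack corners',atz('top',[R(51,103),R(68,202),R(362,140),R(340,45)],.05))
E
```

```text
long top [0.467  0.2614 0.168 ] 0.00024141690026543132 [0.4671 0.261  0.17  ] [0.4672 0.2635 0.17  ]
med top [0.4908 0.1385 0.1224] 0.0008687423793853216 [0.4902 0.1381 0.125 ] [0.4914 0.1416 0.125 ]
short [0.4791 0.1982 0.093 ] 0.0001864260963856398 [0.4791 0.1978 0.095 ] [0.4792 0.2002 0.095 ]
hole [ 0.5166 -0.1525  0.0673] 0.0010887912499675636 [ 0.517  -0.1524  0.07  ] [ 0.5161 -0.1482  0.07  ]
bar [ 0.5094 -0.2621  0.1472] 0.0019965149870633985 [ 0.5104 -0.2622  0.147 ] [ 0.5084 -0.2624  0.147 ]
barE1 [ 0.556  -0.2634  0.1477] 0.0025649059017589745 [ 0.5573 -0.2636  0.147 ] [ 0.5547 -0.2647  0.147 ]
barE2 [ 0.4605 -0.2608  0.1454] 0.0020188514318965683 [ 0.4615 -0.2607  0.147 ] [ 0.4597 -0.2573  0.147 ]
longhole [[0.4665 0.2669 0.05  ]]
block corners [[ 0.5587 -0.1143  0.07  ]
 [ 0.4827 -0.1088  0.07  ]
 [ 0.4662 -0.3104  0.07  ]
 [ 0.5426 -0.3187  0.07  ]]
rack corners [[0.4932 0.2996 0.05  ]
 [0.4301 0.2872 0.05  ]
 [0.4677 0.0995 0.05  ]
 [0.5287 0.114  0.05  ]]
```

>>> apply_moves(increments=[[[1,1.345,4.54,0.8,0,0,10],[1,1.345,4.54,0.8,0,0,10],[1,1.345,4.54,0.8,0,0,10],[1,1.345,4.54,0.8,0,0,10],[1,1.345,4.54,0.8,0,0,10]]])

```text
time_s: 0.72
tool_pos: [0.3063, -0.2814, 0.2713]
ee_rot: [0.0, 0.807, 0.591, 0.0]
wrist_force: [-0.6, -1.3, 0.4]
opening: 0.0878
```

>>> apply_moves(increments=[[[1,1.345,4.54,0,0,0,10.4],[1,1.345,4.54,0,0,0,10.4],[1,1.345,4.54,0,0,0,10.4],[1,1.345,4.54,0,0,0,10.4],[1,1.345,4.54,0,0,0,10.4]]])

```text
time_s: 1.35
tool_pos: [0.3867, -0.0087, 0.2704]
ee_rot: [-0.0, 0.465, 0.885, 0.0]
wrist_force: [1.0, -0.5, 0.1]
opening: 0.0878
```

>>> apply_moves(increments=[[[1,1.345,4.54,0,0,0,10.4],[1,1.345,4.54,0,0,0,10.4],[1,1.345,4.54,0,0,0,10.4],[1,1.345,4.54,0,0,0,10.4],[1,1.345,4.54,0,0,0,10.4]]])

```text
time_s: 1.98
tool_pos: [0.4672, 0.2639, 0.2693]
ee_rot: [-0.001, 0.03, 1.0, -0.0]
wrist_force: [-0.2, -0.1, 0.8]
opening: 0.0877
```

>>> apply_moves(increments=[[[1,0,-0.03,-0.8,0,0,0],[1,0,-0.03,-1.6,0,0,0],[1,0,-0.03,-2.47,0,0,0],[1,0,-0.03,-2.47,0,0,0],[1,0,-0.03,-2.47,0,0,0]]])

```text
time_s: 2.6
tool_pos: [0.468, 0.2596, 0.1246]
ee_rot: [0.001, 0.035, 0.999, 0.001]
wrist_force: [0.4, 0.4, 0.4]
opening: 0.0882
```

>>> apply_moves(increments=[[[0,0,0,0,0,0,0],[0,0,0,0,0,0,0],[0,0,0,0,0,0,0],[0,0,0,0,0,0,0],[0,0,0,0,0,0,0]]])

```text
time_s: 3.22
tool_pos: [0.4673, 0.2593, 0.1224]
ee_rot: [-0.0, 0.034, 0.999, -0.0]
wrist_force: [-0.4, 0.7, 0.1]
opening: 0.0414
```

```bash
python3 - <<'E'
from h import *
s=grab('side','side1.png');t=grab('top','top1.png')
a=cv2.resize(s[200:360,320:480],None,fx=3,fy=3,interpolation=2);
cv2.imwrite('pics/c2.png',a[:,:,::-1]);st=manip.state();print(st['tool_pos'],st['opening'],st['wrist_force'])
E
```

```text
[0.46726707 0.25924178 0.1223425 ] 0.03333301098193507 [ 0.81536185 -0.37953359  0.36989349]
```

View pics/c2.png

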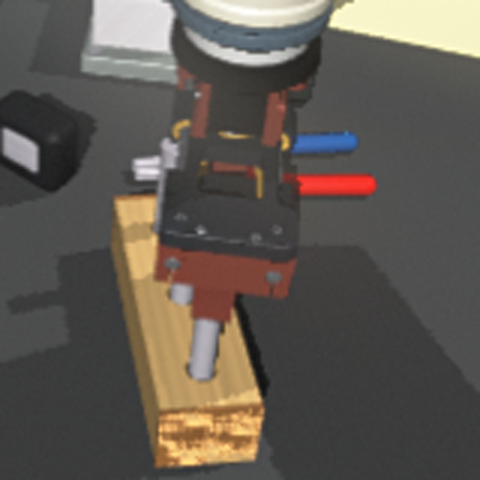

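>>> apply_moves(increments=[[[0,0,0,0,0,0,0],[0,0,0,0,0,0,0],[0,0,0,0,0,0,0],[0,0,0,0,0,0,0],[0,0,0,0,0,0,0]]])

```text
time_s: 3.95
tool_pos: [0.4673, 0.2592, 0.1224]
ee_rot: [-0.0, 0.034, 0.999, -0.0]
wrist_force: [-0.7, 0.5, 0.5]
opening: 0.0157
```

>>> apply_moves(increments=[[[0,0,0,0.3,0,0,0],[0,0,0,0.8,0,0,0],[0,0,0,1.5,0,0,0],[0,0,0,2,0,0,0],[0,0,0,2,0,0,0]]])

```text
time_s: 4.58
tool_pos: [0.4682, 0.2597, 0.2463]
ee_rot: [0.003, 0.034, 0.999, 0.001]
wrist_force: [-0.2, 0.4, -2.7]
opening: 0.0157
```

>>> apply_moves(increments=[[[0,0.08,-0.6,0,0,0,0],[0,0.16,-1.3,0,0,0,0],[0,0.24,-2,0,0,0,0],[0,0.32,-2.7,0,0,0,0],[0,0.4,-3.4,0,0,0,0]]])

```text
time_s: 5.2
tool_pos: [0.4908, 0.0539, 0.2406]
ee_rot: [-0.001, 0.034, 0.999, -0.0]
wrist_force: [0.8, 0.0, -2.5]
opening: 0.0156
```

>>> apply_moves(increments=[[[0,0.08,-0.9,0,0,0,0],[0,0.16,-1.8,0,0,0,0],[0,0.24,-2.5,0,0,0,0],[0,0.32,-3,0,0,0,0],[0,0.4,-3.4,0,0,0,0]]])

```text
time_s: 5.82
tool_pos: [0.5147, -0.1501, 0.2404]
ee_rot: [-0.001, 0.035, 0.999, 0.0]
wrist_force: [-0.1, 0.7, -2.9]
opening: 0.0157
```

>>> apply_moves(increments=[[[0,0,0,-0.5,0,0,0],[0,0,0,-0.5,0,0,0],[0,0,0,-0.5,0,0,0]]])

```text
time_s: 6.2
tool_pos: [0.5151, -0.1484, 0.2123]
ee_rot: [-0.0, 0.034, 0.999, 0.0]
wrist_force: [-0.5, -0.1, -2.2]
opening: 0.0162
```

```bash
python3 - <<'E'
from h import *
s=grab('side','side2.png');t=grab('top','top2.png')
a=cv2.resize(s[90:220,310:440],None,fx=4.5,fy=4.5,interpolation=2);
cv2.imwrite('pics/c3.png',a[:,:,::-1]);st=manip.state();print(st['tool_pos'],st['ee_rot'],st['opening'],st['wrist_force'])
E
```

```text
[ 0.51560564 -0.14848366  0.21353431] [ 7.02164818e-04  3.41614816e-02  9.99416054e-01 -2.28224747e-04] 0.01594457880860811 [ 0.43712823  0.76921936 -1.79739104]
```

View pics/c3.png

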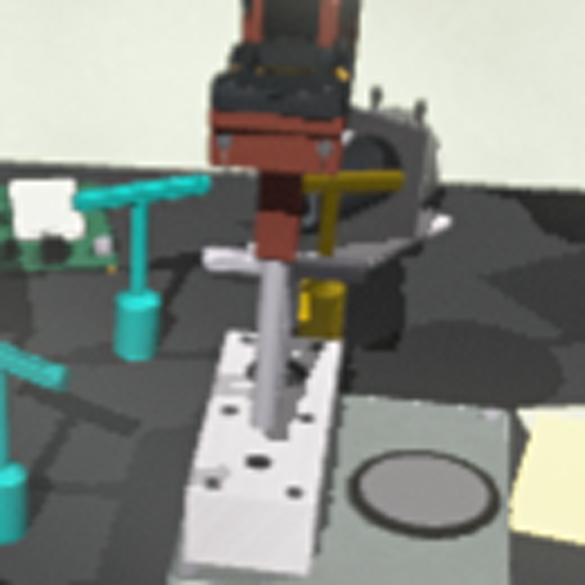

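```bash
python3 - <<'E'
from h import *
np.set_printoptions(precision=2,suppress=True,linewidth=200)
x,y=.5156,-.1485
print(proj('side',[[x,y,z] for z in(.0995,.12,.14,.16,.175)]))
g=cv2.imread('pics/side2.png')
for r in range(148,188,3): print(r,g[r,358:380].mean(1).astype(int))
print('tip at y',atz('side',[[369.2,184.7]],.1015), 'hole',atz('side',[[366.9,192.3]],.07))
E
```

```text
[[367.75 182.88]
 [368.23 176.15]
 [368.7  169.45]
 [369.19 162.6 ]
 [369.56 157.37]]
148 [181 181 183 182 185 187 192 196 184 159 145 157 168 166 121  82  69  66  74  77  81  83]
151 [ 62  63  62  61  60  65  72  76  81  93 139 171 180 177 165 127  80  62  62  64  64  63]
154 [ 75  77  76  78  77  77  78  77  76  98 147 175 180 174 159 136  94  72  76  72  60  66]
157 [ 78  78  77  77  77  78  78  75  79 117 156 176 181 170 153 139 105  81  96 128 101  59]
160 [ 79  78  78  78  78  78  78  75  82 126 164 178 179 166 144 138 108  84 114 135 103  65]
163 [ 80  81 112 148 146 126 118 107  94 134 169 178 176 162 138 135  98  52  51  58  58  61]
166 [ 80 120 214 238 236 219 183 168 167 168 173 178 173 159 135 124 124 124 124 125 114  83]
169 [ 88 196 235 234 234 235 236 235 196 161 173 177 168 153 135 119 108 138 138 127 125 123]
172 [170 225 232 232 232 232 177  84 105 154 175 176 165 147 136 113  74  45  32  45 104 198]
175 [179 191 192 214 227 229 231 225 185 165 173 173 159 136 124  98  77  87  85 115 211 235]
178 [229 229 227 228 230 230 214 181 163 167 173 169 155 131 119 122 122 122 138 199 231 231]
181 [214 155 104  98 137 210 231 203 170 171 173 167 153 124 117 120 121 131 201 221 211 223]
184 [229 229 230 232 232 232 230 206 173 174 172 160 143 123 121 130 196 233 231 227 224 226]
187 [228 229 231 231 231 230 230 230 231 231 226 178 138 135 134 140 207 231 232 231 229 230]
tip at y [[ 0.51 -0.14  0.1 ]] hole [[ 0.52 -0.15  0.07]]
```

```bash
python3 - <<'E'
from h import *
np.set_printoptions(precision=2,suppress=True,linewidth=200)
# hole centroid in both initial images against a projected 17 mm circle
th=np.linspace(0,2*np.pi,60)
for n,c in(('top',(346,231)),('side',(367,192))):
    g=cv2.imread(f'pics/{n}0.png').mean(2);u,v=c;w=g[v-5:v+6,u-6:u+7];bg=np.median(w)
    m=np.clip(bg-20-w,0,None);yy,xx=np.mgrid[v-5:v+6,u-6:u+7]
    print(n,'centroid',(m*xx).sum()/m.sum(),(m*yy).sum()/m.sum(),'area',m.sum()/(bg-20)); print(w.astype(int))
    print('   circle proj at (.517,-.1515)',proj(n,[[.517,-.1515,.07]]))
# rod overlay
x,y=.5156,-.1485
im=cv2.imread('pics/side2.png');k=8;x0,y0=350,140
a=cv2.resize(im[y0:y0+65,x0:x0+45],None,fx=k,fy=k,interpolation=cv2.INTER_CUBIC);b=a.copy()
for z in np.arange(.1011,.175,.02):
    p=proj('side',np.c_[x+.008*np.cos(th),y+.008*np.sin(th),th*0+z]); print(z,p.min(0),p.max(0))
    cv2.polylines(b,[np.round((p-[x0,y0]+.5)*k).astype(int)],1,(0,0,255),1)
p=proj('side',np.c_[.517+.0085*np.cos(th),-.1515+.0085*np.sin(th),th*0+.07])
cv2.polylines(b,[np.round((p-[x0,y0]+.5)*k).astype(int)],1,(0,200,0),1)
cv2.imwrite('pics/c4.png',np.hstack([a,b]))
E
```

```text
top centroid 345.839371257485 231.0119760479042 area 12.256880733944953
[[202 201 201 202 202 203 204 203 203 203 203 204 204]
 [201 201 202 203 202 201 201 202 203 202 202 202 202]
 [202 202 204 204 197 179 172 186 200 205 203 203 201]
 [201 203 203 195 160 117  98 127 176 200 203 203 203]
 [200 202 199 173 116  58  31  65 133 185 201 202 202]
 [200 201 195 154  88  33  10  34 104 175 200 201 200]
 [201 204 197 159  97  50  32  55 118 179 200 201 200]
 [203 204 203 188 152 123 109 128 170 197 203 203 202]
 [203 203 205 203 195 189 187 189 200 204 204 203 203]
 [202 202 202 203 203 203 204 203 203 202 201 202 201]
 [205 204 203 203 203 204 204 203 201 201 201 200 200]]
   circle proj at (.517,-.1515) [[345.52 231.  ]]
side centroid 366.90150446638455 192.20686412787964 area 8.27626459143969
[[195 192 192 192 192 192 192 191 192 193 194 192 191]
 [193 192 190 192 193 191 191 189 192 193 193 193 192]
 [192 191 191 192 194 192 191 192 191 194 193 193 192]
 [192 192 192 190 189 189 190 189 192 194 194 191 192]
 [192 192 190 158 118 103  98 109 142 179 192 193 192]
 [192 192 189 139  73  58  57  60  82 147 184 191 191]
 [190 192 189 150  97  72  69  70  92 159 190 193 192]
 [189 191 192 185 179 161 150 151 170 190 193 192 194]
 [190 190 190 191 190 186 186 187 190 193 193 192 193]
 [189 189 189 190 189 188 189 191 192 191 191 192 194]
 [190 189 189 188 187 188 189 190 192 191 191 193 194]]
   circle proj at (.517,-.1515) [[366.58 191.69]]
0.1011 [364.74 180.8 ] [370.84 183.95]
0.1211 [365.17 174.25] [371.33 177.35]
0.1411 [365.62 167.56] [371.84 170.61]
0.16110000000000002 [366.07 160.74] [372.36 163.72]
```

View pics/c4.png

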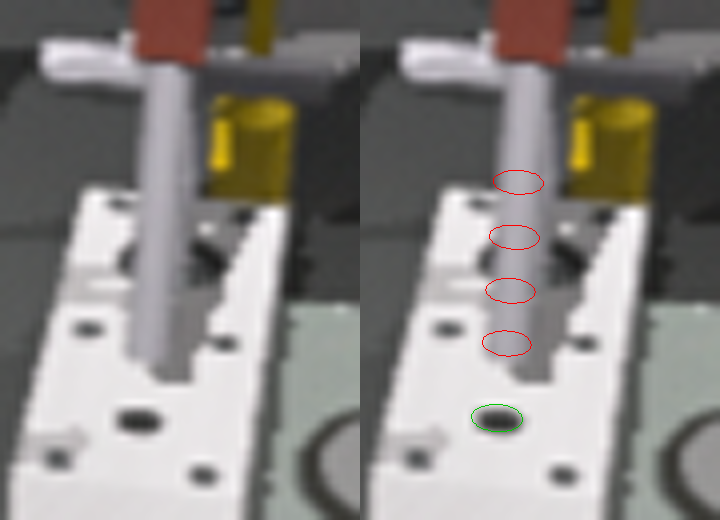

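The tip is about 1.4 mm short in x and 3.5 mm off in y from the hole, which is near (0.517, -0.152). The rod's top leans about 0.02 rad toward -x. I'll correct both and go down to just above the block.

>>> apply_moves(increments=[[[0,0.053,-0.058,0,0,0.18,0],[0,0.053,-0.058,-0.2,0,0.18,0],[0,0.053,-0.058,-0.42,0,0.18,0],[0,0.053,-0.058,-0.42,0,0.18,0],[0,0.053,-0.058,-0.42,0,0.18,0]]])

```text
time_s: 6.92
tool_pos: [0.5184, -0.1521, 0.1871]
ee_rot: [-0.008, 0.034, 0.999, -0.0]
wrist_force: [0.0, 0.1, -1.6]
opening: 0.0157
```

>>> apply_moves(increments=[[[0,0,0,-0.04,0,0,0],[0,0,0,-0.08,0,0,0],[0,0,0,-0.11,0,0,0],[0,0,0,-0.11,0,0,0],[0,0,0,-0.11,0,0,0]]])

```text
time_s: 7.55
tool_pos: [0.5185, -0.1525, 0.1806]
ee_rot: [-0.008, 0.035, 0.999, -0.001]
wrist_force: [0.4, -1.9, -1.1]
opening: 0.0155
```

>>> apply_moves(increments=[[[0,0,0,-0.03,0,0,0],[0,0,0,-0.06,0,0,0],[0,0,0,-0.06,0,0,0],[0,0,0,-0.06,0,0,0]]])

```text
time_s: 8.05
tool_pos: [0.5184, -0.1524, 0.1767]
ee_rot: [-0.008, 0.035, 0.999, -0.0]
wrist_force: [-0.3, -1.4, -2.6]
opening: 0.0155
```

>>> apply_moves(increments=[[[0,0,0,-0.05,0,0,0],[0,0,0,-0.1,0,0,0],[0,0,0,-0.15,0,0,0],[0,0,0,-0.15,0,0,0],[0,0,0,-0.15,0,0,0]]])

```text
time_s: 8.68
tool_pos: [0.5184, -0.1523, 0.1675]
ee_rot: [-0.008, 0.035, 0.999, -0.0]
wrist_force: [0.3, -3.9, -3.2]
opening: 0.0156
```

>>> apply_moves(increments=[[[0,0,-0.007,-0.06,0,0,0],[0,0,-0.007,-0.12,0,0,0],[0,0,-0.007,-0.2,0,0,0],[0,0,-0.007,-0.26,0,0,0],[0,0,-0.007,-0.26,0,0,0]]])

```text
time_s: 9.3
tool_pos: [0.5183, -0.1526, 0.1517]
ee_rot: [-0.008, 0.034, 0.999, -0.0]
wrist_force: [0.1, -2.6, -4.7]
opening: 0.0153
```

```bash
python3 -c "
from h import *
s=manip.state();print(s['tool_pos'],s['wrist_force'],s['ft_torque'],s['ee_rot'])"
```

```text
[ 0.51832322 -0.1525626   0.15165492] [ 0.13243284 -2.58564131 -4.7182342 ] [-0.74779517 -0.01718364  0.00856132] [-8.27304006e-03  3.44864768e-02  9.99370915e-01 -1.20230569e-04]
```

>>> apply_moves(increments=[[[0,0,-0.005,-0.06,0,0,0],[0,0,-0.005,-0.12,0,0,0],[0,0,-0.005,-0.18,0,0,0],[0,0,-0.005,-0.25,0,0,0],[0,0,-0.005,-0.25,0,0,0]]])

```text
time_s: 9.93
tool_pos: [0.5183, -0.1528, 0.1366]
ee_rot: [-0.008, 0.034, 0.999, -0.0]
wrist_force: [-0.9, -2.1, -3.9]
opening: 0.0155
```

>>> apply_moves(increments=[[[0,0,0,-0.03,0,0,0],[0,0,0,-0.06,0,0,0],[0,0,0,-0.06,0,0,0],[0,0,0,-0.06,0,0,0]]])

```text
time_s: 10.42
tool_pos: [0.5184, -0.1529, 0.1337]
ee_rot: [-0.008, 0.034, 0.999, -0.0]
wrist_force: [-1.9, -1.3, -2.9]
opening: 0.0151
```

>>> apply_moves(increments=[[[0,0,0,-0.03,0,0,0],[0,0,0,-0.05,0,0,0],[0,0,0,-0.05,0,0,0],[0,0,0,-0.05,0,0,0]]])

```text
time_s: 10.92
tool_pos: [0.5186, -0.153, 0.1323]
ee_rot: [-0.007, 0.034, 0.999, -0.001]
wrist_force: [-4.5, -1.0, 5.6]
opening: 0.0155
```

>>> apply_moves(increments=[[[0,0,0,-0.02,0,0,0],[0,0,0,-0.03,0,0,0],[0,0,0,-0.03,0,0,0],[0,0,0,-0.03,0,0,0]]])

```text
time_s: 11.42
tool_pos: [0.5189, -0.153, 0.1323]
ee_rot: [-0.006, 0.034, 0.999, -0.001]
wrist_force: [-6.0, 0.4, 12.0]
opening: 0.0157
```

>>> apply_moves(increments=[[[0.6,0,0,0.02,0,0,0],[0.6,0,0,0.02,0,0,0],[0.6,0,0,0.02,0,0,0],[0.6,0,0,0.02,0,0,0],[0.6,0,0,0.02,0,0,0]]])

```text
time_s: 12.05
tool_pos: [0.5185, -0.1529, 0.13]
ee_rot: [-0.008, 0.034, 0.999, -0.0]
wrist_force: [0.2, -0.7, -0.4]
opening: 0.0523
```

>>> apply_moves(increments=[[[0.6,0,0,0,0,0,0],[0.6,0,0,0.5,0,0,0],[0.6,0,0,1,0,-0.18,0],[0.6,0,0,1.6,0,-0.18,0],[0.6,0,0,1.6,0,-0.18,0]]])

```text
time_s: 12.68
tool_pos: [0.5196, -0.1534, 0.2299]
ee_rot: [0.003, 0.035, 0.999, -0.001]
wrist_force: [0.3, -0.9, -0.1]
opening: 0.0528
```

```bash
python3 - <<'E'
from h import *
s=grab('side','side3.png');t=grab('top','top3.png')
a=cv2.resize(s[90:220,310:440],None,fx=4.5,fy=4.5,interpolation=2);
cv2.imwrite('pics/c5.png',a[:,:,::-1]);st=manip.state();print(st['tool_pos'],st['ee_rot'],st['opening'],st['wrist_force'])
E
```

```text
[ 0.51854896 -0.1529627   0.2258281 ] [3.61753482e-05 3.44951774e-02 9.99404864e-01 3.41799980e-06] 0.052749806085315556 [-0.37869098  0.32684377 -0.34249199]
```

View pics/c5.png

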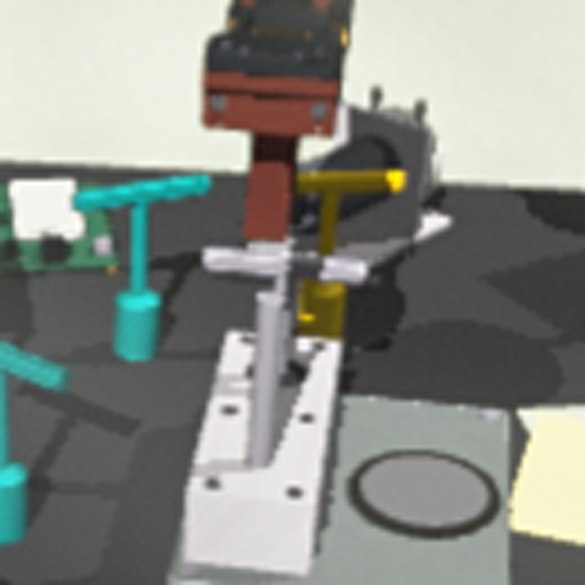

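The rod stands upright in the small hole and the key is undisturbed, with its bar centre near crop (287,264). Next I'll take the key.

>>> apply_moves(increments=[[[0.6,-0.08,-0.9,0,0,0,0],[0.6,-0.158,-1.82,0,0,0,0],[0.6,-0.158,-1.82,0,0,0,0],[0.6,-0.158,-1.82,0,0,0,0]]])

```text
time_s: 13.28
tool_pos: [0.5086, -0.2617, 0.2245]
ee_rot: [-0.001, 0.035, 0.999, 0.001]
wrist_force: [-0.4, 0.1, -0.3]
opening: 0.0527
```

>>> apply_moves(increments=[[[0.6,0,0,-0.6,0,0,0],[0.6,0,0,-1.2,0,0,0],[0.6,0,0,-1.6,0,0,0],[0.6,0,0,-1.6,0,0,0],[0.6,0,0,-1.6,0,0,0]]])

```text
time_s: 13.9
tool_pos: [0.5096, -0.2615, 0.1315]
ee_rot: [0.001, 0.034, 0.999, -0.0]
wrist_force: [-0.4, 0.1, -0.3]
opening: 0.0528
```

```bash
python3 - <<'E'
from h import *
s=grab('side','side4.png')
a=cv2.resize(s[90:220,310:440],None,fx=4.5,fy=4.5,interpolation=2);
cv2.imwrite('pics/c6.png',a[:,:,::-1]);st=manip.state();print(st['tool_pos'],st['ee_rot'],st['opening'],st['wrist_force'],st['ft_torque'])
E
```

```text
[ 0.50980083 -0.26185058  0.13201065] [ 1.11864665e-03  3.40307777e-02  9.99420003e-01 -5.59629245e-04] 0.052688808793262105 [-0.75897643  0.37439073 -0.07890766] [ 0.05145855 -0.12335877 -0.05202126]
```

View pics/c6.png

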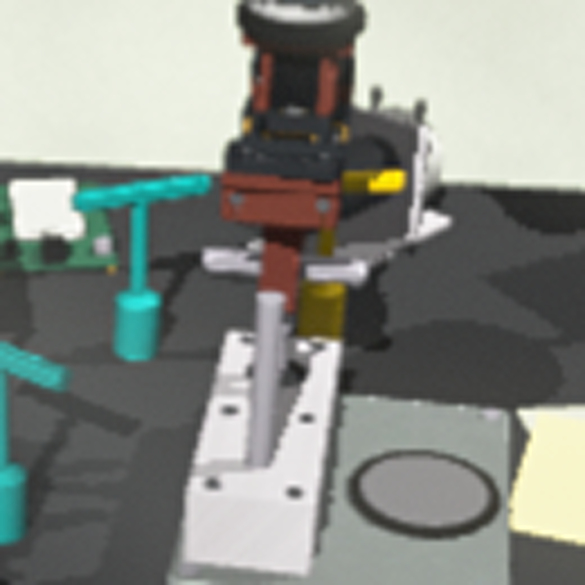

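Views so far: 8. The fingers straddle the middle of the bar, so I'll close them.

>>> apply_moves(increments=[[[0,0,0,0,0,0,0],[0,0,0,0,0,0,0],[0,0,0,0,0,0,0],[0,0,0,0,0,0,0],[0,0,0,0,0,0,0]]])

```text
time_s: 14.58
tool_pos: [0.509, -0.2623, 0.1302]
ee_rot: [-0.0, 0.035, 0.999, -0.0]
wrist_force: [0.3, 0.4, -1.0]
opening: 0.0115
```

>>> apply_moves(increments=[[[0,0,0,0,0,0,0],[0,0,0,0,0,0,0],[0,0,0,0,0,0,0]]])

```text
time_s: 14.95
tool_pos: [0.509, -0.2622, 0.1303]
ee_rot: [0.0, 0.035, 0.999, -0.0]
wrist_force: [-0.0, -0.3, 0.5]
opening: 0.0119
```

```bash
python3 -c "
from h import *
s=manip.state();print(s['tool_pos'],s['wrist_force'],s['ft_torque'],s['ee_rot'],s['opening'],s['joints'])"
```

```text
[ 0.50901555 -0.26224493  0.13025915] [-0.01714223 -0.30402687  0.50904782] [-0.17985829 -0.11900931  0.06889341] [ 1.96835305e-05  3.45196881e-02  9.99404011e-01 -1.14527286e-04] 0.011944753671266116 [-5.35035795e-01  1.85709696e-02  1.46899243e+00 -1.82697465e-04
  1.65388480e+00 -2.03679420e+00]
```

Both grips read right: 12 mm on the bar with negligible force. I'll turn it clockwise by 60° and check.

>>> apply_moves(increments=[[[0,0,0,0,0,0,-1.2],[0,0,0,0,0,0,-2.4],[0,0,0,0,0,0,-3.6],[0,0,0,0,0,0,-4.8],[0,0,0,0,0,0,-6]]])

```text
time_s: 15.58
tool_pos: [0.509, -0.2625, 0.1302]
ee_rot: [0.0, 0.294, 0.956, -0.0]
wrist_force: [-0.1, -2.0, -0.0]
opening: 0.0119
```

>>> apply_moves(increments=[[[0,0,0,0,0,0,-1.2],[0,0,0,0,0,0,-2.4],[0,0,0,0,0,0,-3.6],[0,0,0,0,0,0,-4.8],[0,0,0,0,0,0,-6]]])

```text
time_s: 16.2
tool_pos: [0.5089, -0.2627, 0.1303]
ee_rot: [0.0, 0.531, 0.847, -0.001]
wrist_force: [0.4, -2.1, -0.4]
opening: 0.0116
```

```bash
python3 -c "
from h import *
s=manip.state();print(s['tool_pos'],s['wrist_force'],s['ft_torque'],s['ee_rot'],s['opening'],s['joints'])"
```

```text
[ 0.50891203 -0.2626607   0.13026852] [ 0.36610607 -2.0511442  -0.39041542] [-0.55950643 -0.0226524   0.16831904] [ 2.16838606e-04  5.31087606e-01  8.47316737e-01 -5.03965238e-04] 0.011643557048879687 [-5.35242753e-01  1.86322158e-02  1.46891419e+00 -1.02181384e-03
  1.65363749e+00 -9.86356374e-01]
```

>>> apply_moves(increments=[[[0,0,0,0,0,0,-1],[0,0,0,0,0,0,-2],[0,0,0,0,0,0,-2.6],[0,0,0,0,0,0,-2.6]]])

```text
time_s: 16.7
tool_pos: [0.5089, -0.2627, 0.1303]
ee_rot: [0.0, 0.622, 0.783, -0.0]
wrist_force: [-0.5, -2.2, 0.2]
opening: 0.0118
```

```bash
python3 -c "
from h import *
s=manip.state();print(s['tool_pos'],s['wrist_force'],s['ft_torque'],s['joints'][5])"
```

```text
[ 0.50886097 -0.26265138  0.13028136] [-0.54071109 -2.24677623  0.17772398] [-0.67322142  0.06183106  0.0295015 ] -0.7632161831455011
```

>>> apply_moves(increments=[[[0,0,0,0,0,0,-0.4],[0,0,0,0,0,0,-0.6],[0,0,0,0,0,0,-0.6]]])

```text
time_s: 17.08
tool_pos: [0.5089, -0.2624, 0.1302]
ee_rot: [0.0, 0.643, 0.766, -0.0]
wrist_force: [-1.4, -3.7, 0.7]
opening: 0.0122
```

```bash
python3 -c "
from h import *
s=manip.state();print(s['tool_pos'],s['wrist_force'],s['ft_torque'],s['joints'][5])"
```

```text
[ 0.50892609 -0.26235455  0.13024611] [-1.36558865 -3.67908174  0.69183044] [-0.87711273  0.18222905  0.06637048] -0.7103125569995532
```

>>> apply_moves(increments=[[[0,0,0,0,0,0,-0.4],[0,0,0,0,0,0,-0.6],[0,0,0,0,0,0,-0.6]]])

```text
time_s: 17.45
tool_pos: [0.509, -0.2622, 0.1303]
ee_rot: [0.0, 0.662, 0.749, -0.0]
wrist_force: [-1.3, -3.4, 0.5]
opening: 0.0117
```

```bash
python3 -c "
from h import *
s=manip.state();print(s['tool_pos'],s['wrist_force'],s['ft_torque'],s['joints'][5])"
```

```text
[ 0.50899207 -0.26218674  0.13028421] [-1.32794818 -3.44406464  0.48686248] [-0.89527281  0.3434757   0.09944401] -0.6576853274245201
```

>>> apply_moves(increments=[[[0,0,0,0,0,0,-0.4],[0,0,0,0,0,0,-0.6],[0,0,0,0,0,0,-0.6]]])

```text
time_s: 17.82
tool_pos: [0.5091, -0.262, 0.1303]
ee_rot: [-0.0, 0.682, 0.732, 0.0]
wrist_force: [-0.9, -3.0, 1.3]
opening: 0.0115
```

```bash
python3 -c "
from h import *
s=manip.state();print(s['tool_pos'],s['wrist_force'],s['ft_torque'],s['joints'][5])"
```

```text
[ 0.50906792 -0.26203552  0.13027307] [-0.87709495 -3.02912404  1.25242511] [-0.73755129  0.28918059  0.23096299] -0.6055027370782822
```

>>> apply_moves(increments=[[[0,0,0,0,0,0,-0.4],[0,0,0,0,0,0,-0.6],[0,0,0,0,0,0,-0.6]]])

```text
time_s: 18.2
tool_pos: [0.5092, -0.2619, 0.1303]
ee_rot: [0.0, 0.701, 0.714, 0.0]
wrist_force: [-1.2, -1.8, 0.5]
opening: 0.0118
```

```bash
python3 - <<'E'
from h import *
s=manip.state();print(s['tool_pos'],s['wrist_force'],s['ft_torque'],s['joints'][5],s['opening'])
s=grab('side','side5.png');t=grab('top','top5.png')
a=cv2.resize(s[110:210,320:440],None,fx=4,fy=4,interpolation=2);b=cv2.resize(t[200:280,330:410],None,fx=5,fy=5,interpolation=2)
cv2.imwrite('pics/c7.png',a[:,:,::-1])
for i in range(4):
    grab('top');print(manip.state()['ft_torque'][2])
E
```

```text
[ 0.50920872 -0.26188877  0.13031011] [-1.15415381 -1.7673518   0.54387331] [-0.43923999  0.0537462   0.60651776] -0.5532211814959914 0.011775581604666397
0.6275281901018902
0.5850737638370584
0.5905527148241128
0.5884115724590864
```

View pics/c7.png

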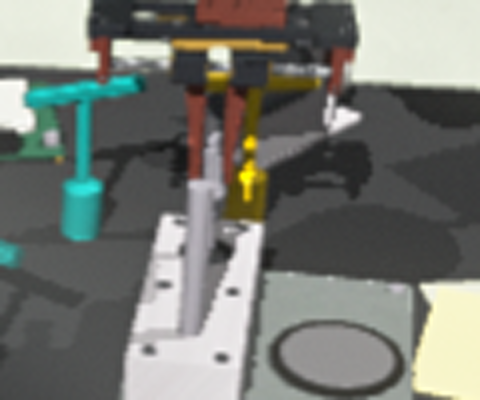

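The torque has climbed to 0.6 N·m, well above the 0.12 of friction, so the bolt is at its stop. The bar lies along y in the fingers and the rod is still home. I'll relieve the twist, open and lift.

>>> apply_moves(increments=[[[0,0,0,0,0,0,0.3],[0,0,0,0,0,0,0.5],[0,0,0,0,0,0,0.5],[0,0,0,0,0,0,0.5]]])

```text
time_s: 19.0
tool_pos: [0.509, -0.2622, 0.1303]
ee_rot: [0.0, 0.685, 0.729, -0.0]
wrist_force: [-1.1, -1.3, 1.8]
opening: 0.0122
```

>>> apply_moves(increments=[[[0.5,0,0,0,0,0,0],[0.5,0,0,0,0,0,0],[0.5,0,0,0,0,0,0],[0.5,0,0,0,0,0,0],[0.5,0,0,0,0,0,0]]])

```text
time_s: 19.62
tool_pos: [0.509, -0.2621, 0.1302]
ee_rot: [-0.0, 0.685, 0.729, 0.0]
wrist_force: [-0.9, 0.0, 0.0]
opening: 0.0439
```

>>> apply_moves(increments=[[[0.5,0,0,0.2,0,0,0],[0.5,0,0,0.6,0,0,0],[0.5,0,0,1.2,0,0,0],[0.5,0,0,1.8,0,0,0],[0.5,0,0,2.2,0,0,0]]])

```text
time_s: 20.25
tool_pos: [0.5093, -0.2623, 0.2656]
ee_rot: [0.002, 0.685, 0.729, 0.0]
wrist_force: [0.3, -0.1, 0.2]
opening: 0.0439
```

>>> apply_moves(increments=[[[0.5,-1,-2,0,0,0,0],[0.5,-2,-3,0,0,0,0],[0.5,-2,-3,0,0,0,0],[0.5,-2,-3,0,0,0,0],[0.5,-2,-3,0,0,0,0]]])

```text
time_s: 20.88
tool_pos: [0.3876, -0.4437, 0.2629]
ee_rot: [0.0, 0.686, 0.727, -0.0]
wrist_force: [0.0, 0.2, -0.0]
opening: 0.0442
```

```bash
python3 - <<'E'
from h import *
s=grab('side','side6.png');t=grab('top','top6.png')
a=cv2.resize(s[110:230,320:440],None,fx=3.3,fy=3.3,interpolation=2);b=cv2.resize(t[200:280,320:400],(396,396),interpolation=2)
cv2.imwrite('pics/c8.png',np.hstack([a,b])[:,:,::-1]);st=manip.state();print(st['time_s'],st['tool_pos'],st['wrist_force'])
E
```

```text
20.975 [ 0.38929169 -0.44188367  0.26291693] [-0.44369492  0.72900375  0.52185678]
```

View pics/c8.png

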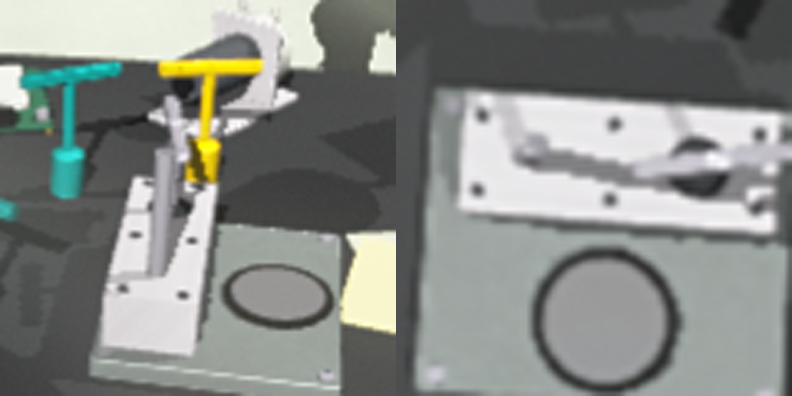

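```bash
python3 - <<'E'
from h import *
np.set_printoptions(precision=4,suppress=True)
print('rod top expected px',proj('side',[[.5165,-.1525,.18]]),proj('top',[[.5165,-.1525,.18]]))
t=cv2.imread('pics/top6.png').mean(2)
# bar: brightest ridge per column beyond the block and over the bore
pts=[(c,(lambda w:(w*np.arange(222,242)).sum()/w.sum())(np.clip(t[222:242,c]-t[222:242,c].max()+40,0,None))) for c in list(range(380,386))+list(range(394,401))]
print(np.array(pts).T.round(1))
p=np.array([q for q in pts if q[0]>393 or 380<=q[0]<=385])
P=atz('top',p,np.full(len(p),.153)); k=np.polyfit(P[:,1],P[:,0],1); yaw=-(np.pi/2+np.arctan(k[0])) ; print('bar yaw',yaw,'rel stand',yaw+.07)
E
```

```text
rod top expected px [[369.3573 154.862 ]] [[348.1173 228.7767]]
[[380.  381.  382.  383.  384.  385.  394.  395.  396.  397.  398.  399.
  400. ]
 [227.2 226.9 227.7 228.8 228.7 228.8 227.8 227.8 226.  226.3 228.3 229.6
  230.2]]
bar yaw -1.6078190872490927 rel stand -1.5378190872490927
```

```bash
python3 - <<'E'
import cv2
t=cv2.imread('pics/top6.png');cv2.imwrite('pics/c9.png',cv2.resize(t[215:250,360:410],None,fx=14,fy=14,interpolation=2))
E
```

```text
(no output)
```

View pics/c9.png

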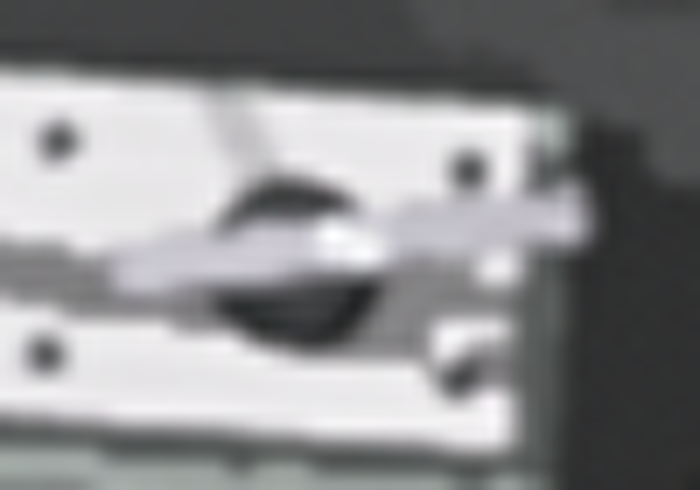

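The bar now stands 1.37 rad clockwise of the stand's x axis, which is the 1.3 stop plus the socket play. The rod top is where it should be, at (369.7,155) against an expected (369.4,154.9). I'll hand the job in.

```bash
python3 -c "
from workcell import manip
print(manip.finish_job()); print(manip.state()['time_s'])"
```

```text
the job is handed in; nothing more can be done
None
the job is handed in; nothing more can be done
```

I set up the flask stand and handed the job in at about 21 s, well inside the 58 s limit. The hand-in gave no verdict, so the results below are my own checks.

- **Rod:** It went into the small hole and bottomed out with its lower end at about 20 mm above the table, the height of the hole's floor. I pressed it there with about 12 N. After the bolt was turned, its top was within half a pixel of where a fully home rod should show in the side view. It looked upright.
- **Clamp bolt:** I turned the key clockwise until the torque rose to about 0.6 N·m, well above the 0.12 N·m of friction. The final top view puts the bar about 1.37 rad from the stand's x axis. That fits the 1.3 rad stop plus the socket's play.
- **Key:** It was left standing in the bore. The gripper was well clear of everything at hand-in.

**Checks that disagreed:**
- The gripper turned about 0.1 rad further than the bar, which I put down to the bar slipping in the pads at the stop.
- One automatic reading of the bar angle gave 1.54 rad. The bright block had thrown it off, so I discarded it and used a measurement from the zoomed picture.
- The side camera's height readings came out about 2 mm low against the known sizes.

I did not touch the other rods, the flask, the cup, the pliers or the tape measure. I did not re-measure their positions at the end.

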